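# Open the drying cage for a cast and hold its gate wide

### The arm

A 7-joint arm with a two-finger parallel gripper is mounted at the origin on a cart in front of the work surface, level with it; the furniture and walls round the work are solid. World frame = base frame: x ahead of the robot, y to its left, z up, the work surface at z = 0. Lengths are in m, angles in rad, forces in N, time in s.
With the tool pointing down it reaches from about 0.4 to 0.75 m from the base axis. Payload 19.5 kg.
Tool frame: the origin (TCP) lies midway between the tips of the shut fingers; the grasp point (between the pads) lies 19 mm behind it; z points along the fingers, y is the line along which they close (so a half turn about z gives the same grasp; the last joint's range is limited). The gripper opens to 85 mm and grips with 20 to 120 N. Pads are 22 mm wide; open, the fingers measure 114 mm over their backs; the gripper's body (76 mm by 85 mm) begins 54 mm behind the grasp point. The pads swing forward as they close: fully open they stand 13 mm farther back than shut.
Start: joints at [1.13, 0.707, -0.028, 1.485, 0.022, 0.951, -0.075], TCP at [0.223, -0.53, 0.231] pointing down, gripper open.
Joint ranges: [-2.71, 2.71], [-0.32, 2.16], [-1.57, 1.52], [0, 2.45], [-1.46, 4.6], [0, 2.02], [-2.83, 2.83]. Speed limits (rad/s): [1.89, 1.89, 2.57, 2.57, 3.01, 3.01, 3.01].

### API

Orientations are given as [roll, pitch, yaw] about the fixed x, y, z axes, in that order (R = Rz(yaw) Ry(pitch) Rx(roll)).
In Python, from cell import arm, viewer gives the robot as it stands.
- The arm moves only by the tool servo_tool, never from a script. Its argument "moves" is a list that holds one entry, the list of rows, each a list of 6 numbers: the shift along the tool's x, y, z in cm, then the turn, a rotation vector about the tool's x, y, z in degrees. In form: [[[dx, dy, dz, ax, ay, az], ...]]. A call has 1 to 5 rows; each row shifts and turns the commanded pose from where the row before left it, along the tool's axes as they then stand; what a row does not reach is not made up. A row lasts 1/12 s, in which the tool goes at most 41.7 mm and 7.16 degrees, less where a joint would pass 70% of its speed; a pose out of reach is approached as far as the arm can. A call is refused whole if a number of a shift passes 4.17 or a number of a turn 7.16, either way. A call with a gripper value outside its range is refused whole. "jaw" is the finger opening in cm, from 0 to 8.54, set as the call begins (left out, the last holds). The fingers move at their own pace and stop on an object; "force" is the grip in N (left out, the last holds). Time passes only in rows, so rows that do not move let the fingers close. It gives the time, the measured TCP pose, the force, the opening and the grip force at its end, in the units of the state.
- arm.sense(): the state, without advancing time (a new reading comes with each control period).
- viewer.capture(name): name is "scene" or "top" or "wrist"; returns a dict with "frame" (400x640x3 uint8, red, green, blue), "fov_y" (degrees; the focal length in pixels is half the picture's height over the tangent of half this angle, whatever the lens; pixels are square), "cx", "cy" (the principal point, pixels), "R" (3x3) and "t" (3): a world point X has camera coordinates R X + t. Camera axes: x right, y down, z forward; pixel columns grow to the right and rows downward; lengths in m; the calibration is good to about 2 mm. A picture is of the moment at which its call begins. There is no depth.
- arm.job_done(): hands the job in; it is judged then, once.
The state is a dict: "t": time; "joint_positions": joint angles; "qvel": joint speeds; "effort": joint torques, N m; "tool_pos": TCP position; "eef_rot": TCP orientation; "ft_force": force on the tool from outside, world axes, zero at the start; "moment": the same for the moment, N m; "gripper_width": finger opening in m; "grasp_force": force on a finger pad.
Only numpy, scipy, OpenCV 4.12 (cv2) and the standard library are available. Lean on these libraries where they do the work, as an engineer would, in place of code of your own. Each camera call takes 0.05 s, during which the arm holds its last target. There are 200 camera calls.

### The job

A workmate wants to lift the dry plaster cast out of the little wire drying cage, so open its gate and hold it for him. Squeeze the two black tabs of the catch nearer the hinge together until its bolt is drawn fully back (it stays back), then squeeze the catch at the gate's free end, which springs out again when let go, and with it drawn swing the gate out past the ball stop in the sill. The gate closes by a spring: finish while still holding it still and wide open, square to the cage front or a little more, and leave the casts and the things on the bench where they are.

Things in the scene. Friction and masses are not known exactly. Their poses are not given: they have to be found in the camera images.
- cage: Drying cage: light wood frame with steel wire mesh, screwed down, 220 mm wide (y), 150 mm high. Origin on the worktop under the middle of its front; the front looks along -x, z up. It reaches 150 mm behind the origin; its 18 mm thick ply base sticks out 75 mm in front (the sill). The gate closes the front, hinge at the -y end. Bolts and keepers on top reach 165 mm, the four black catch tabs 209 mm.
- gate_hinge (a point): Point on the gate's upright hinge axis, 190 mm above the worktop (40 mm above the gate's top edge), axes as the cage's. With the shut gate running along +y from here, the gate is 180 mm long, 16 mm thick, and spans 30 to 150 mm above the worktop.
- gate (a joint): Gate angle, rad: 0 shut, 1.57 square to the cage front, stop at 1.85; opens counter-clockwise seen from above. Closing spring 0.14 N m when shut, 0.4 N m at 1.85, damped by 0.2 N m s/rad: let go, it closes slowly.
- stop (a point): Top of the sprung steel ball in the sill, 100 mm from the hinge axis, 24 mm above the worktop. A white nub under the gate rides over it from 0.36 to 0.54 rad, which takes about 0.4 N m more; let go beyond 0.6 rad, the gate falls back onto the ball and stays ajar.
- slide_catch (a joint): Draw of the catch nearer the hinge, m: 0 bolted, 0.012 fully squeezed (its stop). It slides with about 3 N of friction and stays where it is put. Clear of its keeper from 0.0085; drawn back means above 0.0095.
- spring_catch (a joint): Draw of the catch at the gate's free end, m: 0 bolted, 0.012 fully squeezed (its stop). A spring pushes it out with 6 N at 0 and 10 N at 0.012, so it bolts again when let go with the gate shut. Clear of its keeper from 0.0085.
- slide_grip (a point): Where to squeeze the catch nearer the hinge: mid point between the outer faces of its two tabs as they stand when fully squeezed, 19 mm below their tops, 190 mm above the worktop, 49 mm from the hinge axis. Turns with the gate: y along the gate from hinge to free end, z up. The fixed tab's outer face is 16 mm away toward -y; the moving tab's 28 mm toward +y when bolted, 16 mm squeezed.
- spring_grip (a point): The same point of the catch at the gate's free end, 144 mm from the hinge axis; axes, tabs and sizes as for slide_grip, with a small spring barrel between the tabs. Each tab is an upright black paddle with a round top, 8 mm thick (y), 18 mm wide (x), 172 to 209 mm above the worktop on a thinner steel stem. 51 mm lie free between the tabs of the two catches, above the bolts.
- cast_cup: The plaster cast in the cage, a rough white cup 72 x 96 x 61 mm standing on the slatted floor; origin under its middle. Leave it.
- cast_chip: A flat bit of plaster, 30 x 30 x 11 mm, in the cage; origin under its middle. Leave it.
- tape_roll: Roll of masking tape lying flat, 106 mm across, 25 mm high, to the right of the cage; origin under its middle. Leave it.
- clamp: Small red G-clamp lying flat, 124 x 144 x 19 mm, right of the tape; origin under its middle. Leave it.

How it is judged:
By the outcome, as a careful person would: the job done as asked, in the order asked, and still so for the second after the job is handed in, while the arm keeps its last pose, push and grip.
It also fails if it takes over 40 s, if anything falls off the work surface, if the arm or the gripper's body presses on something with over 40 N, if the wrist force passes 120 N, or if a joint passes its speed limit or range.

## Working session

There is one attempt and no reset: what is moved stays moved. The work goes in short steps, Python scripts to look and compute and a tool call to move; the robot and the scene stay as the last step left them, time stands still between calls to the robot, and variables do not carry over. Pictures are saved under pics/ and viewed, at most 10 in all, crops included, and the job is handed in when it is done.

Besides the shell and the picture viewer there is one more tool, called after ">>>" in YAML: its name, and indented under it one key for each argument. servo_tool: Moves the arm, as the interface text tells. Its arguments: {"type":"object","properties":{"moves":{"type":"array","items":{"type":"array","items":{"type":"array","items":{"type":"number"}}}},"jaw":{"type":"number"},"force":{"type":"number"}},"required":["moves"]}

```bash
mkdir -p pics; cat > h.py <<'E'
import numpy as np, cv2
from cell import arm, viewer
def cap(n,fn=None):
    c=viewer.capture(n)
    if fn: cv2.imwrite('pics/'+fn+'.png',cv2.cvtColor(np.asarray(c['frame']),cv2.COLOR_RGB2BGR))
    return c
def f(c): return 200/np.tan(np.radians(c['fov_y'])/2)
def ray(c,u,v,z):
    R=np.array(c['R']);t=np.array(c['t']);o=-R.T@t
    d=R.T@np.array([(u-c['cx'])/f(c),(v-c['cy'])/f(c),1]); return o+d*(z-o[2])/d[2]
def proj(c,X):
    p=np.array(c['R'])@np.array(X)+np.array(c['t']); return p[:2]/p[2]*f(c)+[c['cx'],c['cy']]
E
python3 - <<'E'
from h import *
import pickle
d={n:cap(n,n+'0') for n in('top','scene')}
pickle.dump(d,open('c0.pkl','wb'))
for n,c in d.items(): print(n,c['fov_y'],-np.array(c['R']).T@c['t'],f(c))
s=arm.sense();print(s)
E
```

```text
top 43.99764254439897 [-0.10309916 -0.07506933  1.32021303] 495.046692587439
scene 45.670050225529636 [ 0.78161651 -0.53646658  1.08952894] 474.96822332472044
{'t': 0.1, 'joint_positions': array([ 1.13030566,  0.70701987, -0.02764942,  1.48493939,  0.02197421,
        0.9509127 , -0.07553721]), 'qvel': array([ 1.05009154e-03, -1.18611370e-03, -1.98697466e-03, -8.37141393e-04,
       -4.19246515e-04,  5.64840022e-04,  1.54402571e-05]), 'effort': array([ 2.07976474e-03, -8.84290266e+01,  1.23648673e+00, -2.36458343e+01,
        1.70394679e-02,  5.00594237e-03, -2.73036335e-05]), 'tool_pos': array([ 0.22320437, -0.52965466,  0.23088894]), 'eef_rot': array([-3.14061378e+00, -1.22261053e-05,  3.98762166e-01]), 'ft_force': array([ 0.94131651,  0.06887692, -0.10844614]), 'moment': array([ 0.01469717,  0.04962425, -0.0162641 ]), 'grasp_force': 0.0, 'gripper_width': 0.0856273481587469}
```

View pics/top0.png

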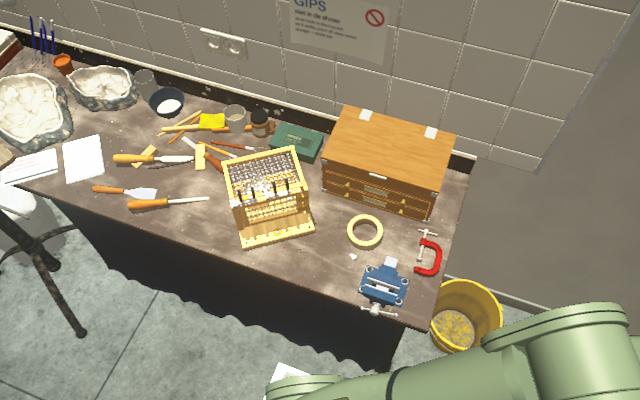

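View pics/scene0.png

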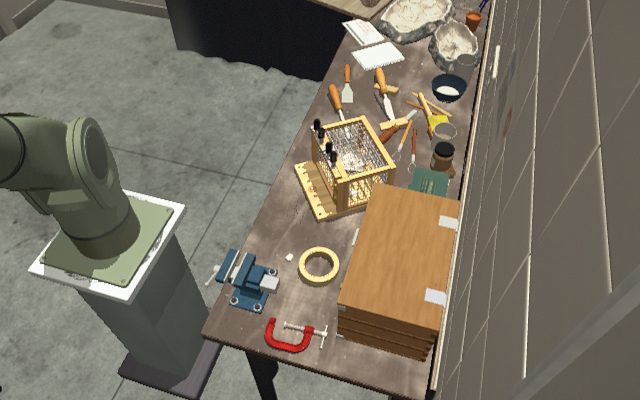

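The top view shows the cage at about (270,195), with its four tabs between (241,196) and (288,187) and its sill at (275,230). In the scene view the tabs run from (318,125) to (333,160). I'll enlarge both views.

```bash
python3 - <<'E'
import cv2,numpy as np
a=cv2.imread('pics/top0.png')[140:250,215:325];b=cv2.imread('pics/scene0.png')[110:220,290:400]
cv2.imwrite('pics/z0.png',np.hstack([cv2.resize(x,(400,400),interpolation=cv2.INTER_CUBIC) for x in(a,b)]))
E
```

```text
(no output)
```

View pics/z0.png

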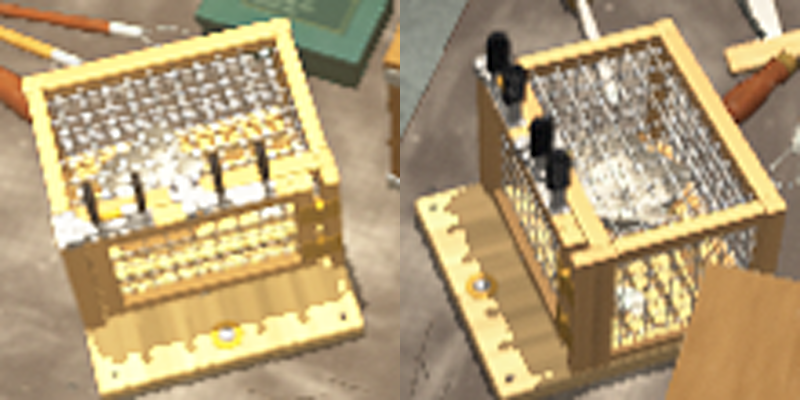

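```bash
python3 - <<'E'
from h import *
import pickle
d=pickle.load(open('c0.pkl','rb'));s=110/400
T=[(88,182),(137,172),(213,152),(262,142)];S=[(97,38),(113,70),(141,120),(158,154)]
P=[]
for a,b in zip(T,S):
    a=(215+a[0]*s,140+a[1]*s);b=(290+b[0]*s,110+b[1]*s)
    M=[np.array(d[n]['R'])@np.eye(3) for n in('top','scene')]
    Ps=[np.diag([f(d[n]),f(d[n]),1])@np.c_[d[n]['R'],d[n]['t']] for n in('top','scene')]
    q=[np.array(x)-[d[n]['cx'],d[n]['cy']] for x,n in((a,'top'),(b,'scene'))]
    X=cv2.triangulatePoints(Ps[0],Ps[1],q[0].astype(float),q[1].astype(float));X=(X[:3]/X[3]).T[0]
    P.append(X);print(X,ray(d['top'],*a,.207)[:2],ray(d['scene'],*b,.207)[:2])
P=np.array(P);v=P[0]-P[3];print(np.linalg.norm(v), np.arctan2(v[1],v[0]))
print('sill top', [ray(d['top'],215+x*s,140+y*s,.018)[:2] for x,y in((103,388),(365,325))],'stop',ray(d['top'],215+228*s,140+335*s,.024))
print('sill scene',[ray(d['scene'],290+x*s,110+y*s,.018)[:2] for x,y in((17,203),(88,392))],'stop',ray(d['scene'],290+81*s,110+286*s,.024))
E
```

```text
[0.47999578 0.39703433 0.20555888] [0.48145267 0.39895864] [0.47951825 0.39173964]
[0.50135434 0.36761245 0.20469872] [0.50202842 0.3688611 ] [0.50121076 0.36205209]
[0.53644684 0.32169321 0.20637156] [0.53786606 0.32341192] [0.53577267 0.31820554]
[0.55754833 0.29138138 0.20692064] [0.55882675 0.29277386] [0.55691661 0.28921066]
0.13106790967023188 2.203998738915484
sill top [array([0.40737792, 0.38193766]), array([0.53443598, 0.20558529])] stop [0.48392046 0.30528042 0.024     ]
sill scene [array([0.411451  , 0.37704173]), array([0.52787074, 0.20705545])] stop [0.49205904 0.30168656 0.024     ]
```

The gate runs along about 2.20 rad, with the hinge near (0.58, 0.26), so the tool yaw should be about 0.63. I'll raise the arm, turn it and move over.

>>> servo_tool:
  moves:
    - [[0, 0, -3.5, 0, 0, -6.6], [0, 0, -3.5, 0, 0, -6.6], [2.6, -1, 0, 0, 0, 0], [3.67, -1.42, 0, 0, 0, 0], [3.67, -1.42, 0, 0, 0, 0]]
  jaw: 7
  force: 60

```text
t: 0.52
tool_pos: [0.281, -0.4393, 0.3012]
eef_rot: [-3.142, -0.0, 0.627]
ft_force: [1.9, -0.4, 0.4]
gripper_width: 0.0699
grasp_force: 0.0
```

>>> servo_tool:
  moves:
    - [[3.67, -1.42, 0, 0, 0, 0], [3.67, -1.42, 0, 0, 0, 0], [3.67, -1.42, 0, 0, 0, 0], [3.67, -1.42, 0, 0, 0, 0], [3.67, -1.42, 0, 0, 0, 0]]

```text
t: 0.93
tool_pos: [0.3882, -0.2731, 0.3013]
eef_rot: [-3.141, 0.0, 0.629]
ft_force: [1.7, -0.2, 0.1]
gripper_width: 0.0702
grasp_force: 0.0
```

>>> servo_tool:
  moves:
    - [[3.67, -1.42, 0, 0, 0, 0], [3.67, -1.42, 0, 0, 0, 0], [3.67, -1.42, 0, 0, 0, 0], [3.67, -1.42, 0, 0, 0, 0], [3.67, -1.42, 0, 0, 0, 0]]

```text
t: 1.35
tool_pos: [0.4948, -0.1077, 0.3012]
eef_rot: [-3.141, 0.0, 0.629]
ft_force: [0.3, -1.7, 0.7]
gripper_width: 0.0699
grasp_force: 0.0
```

>>> servo_tool:
  moves:
    - [[2.6, -2.71, 0, 0, 0, 0], [2.6, -2.71, 0, 0, 0, 0], [2.6, -2.71, 0, 0, 0, 0], [2.6, -2.71, 0, 0, 0, 0], [2.6, -2.71, 0, 0, 0, 0]]

```text
t: 1.77
tool_pos: [0.5194, 0.0784, 0.3012]
eef_rot: [-3.141, 0.0, 0.629]
ft_force: [0.0, -0.4, 0.4]
gripper_width: 0.07
grasp_force: 0.0
```

>>> servo_tool:
  moves:
    - [[2.6, -2.71, 0, 0, 0, 0], [2.6, -2.71, 0, 0, 0, 0], [2.6, -2.71, 0, 0, 0, 0], [2.6, -2.71, 0, 0, 0, 0], [2.6, -2.71, 0, 0, 0, 0]]

```text
t: 2.18
tool_pos: [0.5447, 0.2644, 0.3012]
eef_rot: [-3.142, 0.0, 0.629]
ft_force: [0.9, -0.7, 1.0]
gripper_width: 0.0705
grasp_force: 0.0
```

>>> servo_tool:
  moves:
    - [[2.6, -2.71, 0, 0, 0, 0], [0, 0, 0, 0, 0, 0], [0, 0, 0, 0, 0, 0]]

```text
t: 2.43
tool_pos: [0.5494, 0.3015, 0.3002]
eef_rot: [-3.141, 0.001, 0.632]
ft_force: [0.7, -1.3, 0.9]
gripper_width: 0.0699
grasp_force: 0.0
```

```bash
python3 - <<'E'
from h import *
import pickle
d={n:cap(n,n+'1') for n in('wrist','top','scene')}
pickle.dump(d,open('c1.pkl','wb'))
c=d['wrist'];print(-np.array(c['R']).T@c['t'],f(c),np.array(c['R']).round(2))
print(arm.sense()['tool_pos'],arm.sense()['joint_positions'])
g=lambda u:np.array([.5795,.2618])+u*np.array([-.5885,.8085])
print([proj(c,[*g(u),.209]).round() for u in (.037,.073,.132,.168)])
E
```

```text
[0.61394115 0.34779074 0.44297927] 309.11658972324443 [[ 0.59 -0.81 -0.  ]
 [-0.77 -0.56  0.31]
 [-0.25 -0.18 -0.95]]
[0.55024115 0.29863632 0.30139069] [-0.52037106  0.73461179 -0.06655363  1.14639897  0.04728807  1.26226795
 -1.52702837]
[array([337., 207.]), array([292., 207.]), array([218., 207.]), array([172., 207.])]
```

View pics/wrist1.png

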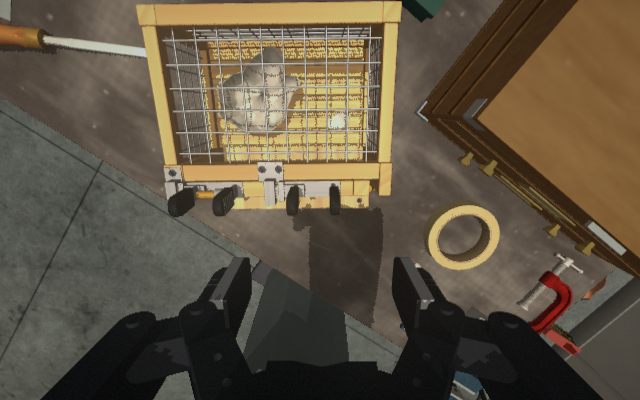

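The wrist view looks forward-down, with tabs at about u = 335, 292, 224 and 181, v ≈ 200. My along-gate estimate matches; I'll check the offset across the gate.

```bash
python3 - <<'E'
from h import *
import pickle
c=pickle.load(open('c1.pkl','rb'))['wrist'];im=np.asarray(c['frame'])
m=(im.max(2)<62).astype(np.uint8);m[:175]=0;m[225:]=0;m[:,:150]=0;m[:,360:]=0
n,l,s,ce=cv2.connectedComponentsWithStats(m)
for i in range(1,n):
    if s[i,4]>60: print(s[i],ce[i].round(1))
h=np.array([.5795,.2618]);u=np.array([-.5885,.8085]);x=np.array([.8085,.5885])
def box(a):
    P=np.array([proj(c,[*(h+(a+i)*u+j*x),z]) for i in(-.004,.004) for j in(-.009,.009) for z in(.172,.2)]+[proj(c,[*(h+(a+i)*u),.209]) for i in(-.004,.004)])
    return P.min(0).round(1),P.max(0).round(1)
for a in(.168,.132,.073,.037): print(a,*box(a))
cv2.imwrite('pics/w1z.png',cv2.cvtColor(cv2.resize(im[165:225,155:355],(800,240),interpolation=cv2.INTER_CUBIC),cv2.COLOR_RGB2BGR))
E
```

```text
[287 186  12  30 290] [292.4 201. ]
[330 186  30  39 550] [342.5 208.5]
[167 188  28  29 567] [180.9 202.4]
[213 188  21  28 388] [222.3 201.8]
0.168 [167.5 184.2] [196.7 213.5]
0.132 [212.6 184.3] [235.8 213.6]
0.073 [286.5 184.5] [299.8 213.8]
0.037 [330.2 184.6] [341.6 213.9]
```

View pics/w1z.png

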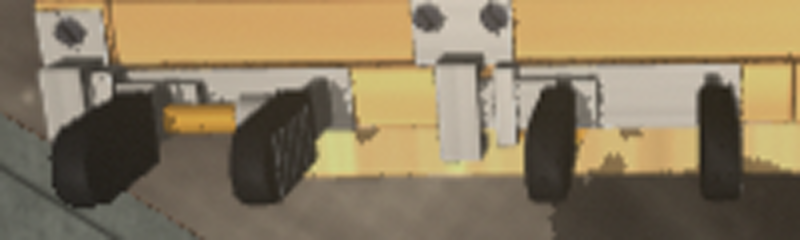

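The box prediction agrees within 1–2 px. Next I'll descend over the slide catch.

>>> servo_tool:
  moves:
    - [[0.15, -0.2, 3.2, 0, 0, 0], [0, 0, 3.2, 0, 0, 0], [0, 0, 3.2, 0, 0, 0], [0, 0, 2.0, 0, 0, 0], [0, 0, 1.1, 0, 0, 0]]
  jaw: 7

```text
t: 3.0
tool_pos: [0.5496, 0.3005, 0.1721]
eef_rot: [-3.142, 0.003, 0.628]
ft_force: [0.6, -0.4, -0.6]
gripper_width: 0.0701
grasp_force: 0.0
```

>>> servo_tool:
  moves:
    - [[0, 0, 0, 0, 0, 0], [0, 0, 0, 0, 0, 0]]
  jaw: 5

```text
t: 3.17
tool_pos: [0.55, 0.3017, 0.1747]
eef_rot: [-3.141, 0.001, 0.628]
ft_force: [-3.3, 0.9, -2.4]
gripper_width: 0.0502
grasp_force: 1.5
```

```bash
python3 - <<'E'
from h import *
c=cap('wrist','w2');s=arm.sense();print(s['tool_pos'],s['ft_force'],s['gripper_width'])
E
```

```text
[0.55020229 0.30204295 0.17531301] [-1.36513128  2.02560249  0.19216625] 0.05013299825257443
```

View pics/w2.png

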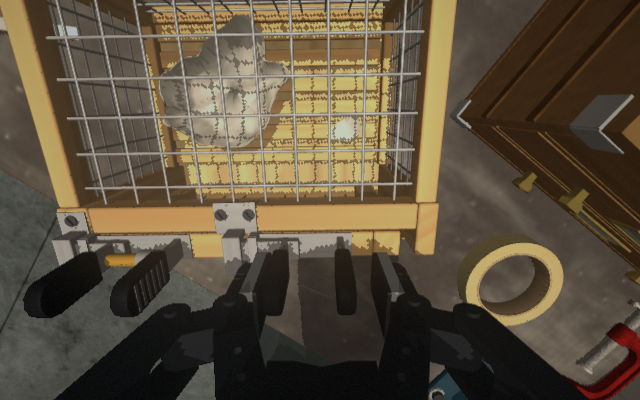

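The fingers straddle both slide-catch tabs, at u ≈ 272 and 345. I'll squeeze.

>>> servo_tool:
  moves:
    - [[0, 0, 0, 0, 0, 0], [0, 0, 0, 0, 0, 0], [0, 0, 0, 0, 0, 0], [0, 0, 0, 0, 0, 0], [0, 0, 0, 0, 0, 0]]
  jaw: 2.8
  force: 40

```text
t: 3.63
tool_pos: [0.5503, 0.303, 0.1759]
eef_rot: [-3.141, -0.002, 0.629]
ft_force: [-4.3, 1.5, 10.3]
gripper_width: 0.0305
grasp_force: 39.5
```

>>> servo_tool:
  moves:
    - [[0, 0, 0, 0, 0, 0], [0, 0, 0, 0, 0, 0], [0, 0, -2.5, 0, 0, 0], [0, 0, -3, 0, 0, 0], [0, -2.5, 0, 0, 0, 0]]
  jaw: 6.8

```text
t: 4.05
tool_pos: [0.5396, 0.3192, 0.2345]
eef_rot: [3.138, -0.007, 0.623]
ft_force: [1.0, -0.5, -0.1]
gripper_width: 0.0678
grasp_force: 0.0
```

>>> servo_tool:
  moves:
    - [[0, -3.5, 0, 0, 0, 0], [0, -3.5, 0, 0, 0, 0], [0, 0, 0, 0, 0, 0], [0, 0, 0, 0, 0, 0]]

```text
t: 4.38
tool_pos: [0.4933, 0.3804, 0.2296]
eef_rot: [-3.141, -0.001, 0.632]
ft_force: [1.3, -0.4, -0.2]
gripper_width: 0.0679
grasp_force: 0.0
```

```bash
python3 - <<'E'
from h import *
c=cap('wrist','w3');s=arm.sense();print(s['tool_pos'],s['ft_force'],s['gripper_width'])
h=np.array([.5795,.2618]);u=np.array([-.5885,.8085]);x=np.array([.8085,.5885])
p=s['tool_pos'][:2]-h;print(p@u,p@x)
im=np.asarray(c['frame'])
for a in(.168,.132,.061,.037): print(a,[proj(c,[*(h+(a+i)*u),.209]).round(1) for i in(-.004,.004)])
E
```

```text
[0.49435009 0.37896522 0.22959634] [ 0.4865655  -0.9162914   0.42321885] 0.06773499582774033
0.14483880704364197 0.00010802783196047198
0.168 [array([290.4, 247.3]), array([276.6, 247.3])]
0.132 [array([352.2, 247.5]), array([338.4, 247.5])]
0.061 [array([474.1, 247.8]), array([460.3, 247.8])]
0.037 [array([515.2, 247.9]), array([501.5, 247.9])]
```

View pics/w3.png

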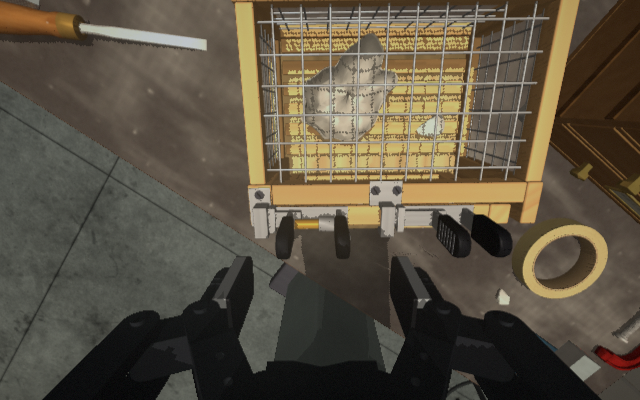

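The slide catch is drawn: its tabs, at u ≈ 467 and 508, now stand close together. The jaw is centred on the spring-catch tabs at u ≈ 284 and 343. I'll go down and squeeze.

>>> servo_tool:
  moves:
    - [[-0.1, 0.05, 2.5, 0, 0, 0], [0, 0, 2.0, 0, 0, 0], [0, 0, 0.9, 0, 0, 0], [0, 0, 0, 0, 0, 0]]

```text
t: 4.77
tool_pos: [0.4938, 0.3768, 0.1738]
eef_rot: [3.141, 0.003, 0.628]
ft_force: [-0.6, -0.7, -0.5]
gripper_width: 0.0676
grasp_force: 0.0
```

>>> servo_tool:
  moves:
    - [[0, 0, 0, 0, 0, 0], [0, 0, 0, 0, 0, 0], [0, 0, 0, 0, 0, 0], [0, 0, 0, 0, 0, 0], [0, 0, 0, 0, 0, 0]]
  jaw: 2.6
  force: 50

```text
t: 5.18
tool_pos: [0.4938, 0.3797, 0.1775]
eef_rot: [-3.139, -0.003, 0.63]
ft_force: [-4.2, 5.0, 7.8]
gripper_width: 0.031
grasp_force: 49.5
```

```bash
python3 - <<'E'
from h import *
c=cap('wrist','w4');s=arm.sense();print(s['tool_pos'],s['eef_rot'],s['ft_force'],s['gripper_width'],s['grasp_force'])
E
```

```text
[0.49375467 0.37968043 0.17746615] [-3.13935978 -0.00350789  0.62985669] [-3.67842989  4.32109232  8.2168791 ] 0.03055362791816931 49.51146353403601
```

View pics/w4.png

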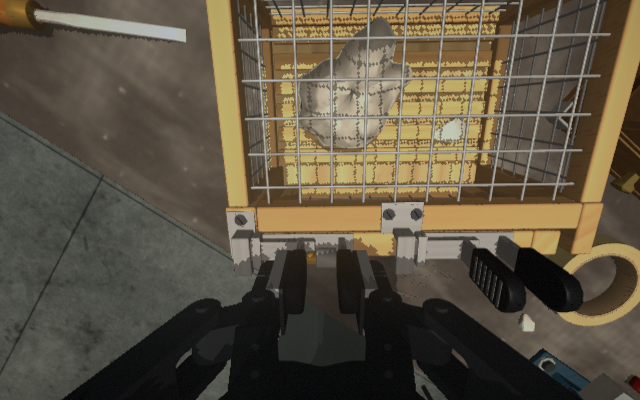

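Both tabs are squeezed to about 31 mm and the bolts are clear of their keepers. I'll begin the swing.

>>> servo_tool:
  moves:
    - [[-0.75, 0.02, 0, 0, 0, -3], [-1.0, 0.035, 0, 0, 0, -4], [-1.0, 0.035, 0, 0, 0, -4], [-1.0, 0.035, 0, 0, 0, -4], [-1.0, 0.035, 0, 0, 0, -4]]

```text
t: 5.65
tool_pos: [0.4605, 0.3457, 0.1774]
eef_rot: [-3.141, -0.005, 0.965]
ft_force: [-0.7, 4.4, 7.7]
gripper_width: 0.0307
grasp_force: 51.3
```

>>> servo_tool:
  moves:
    - [[-1.0, 0.035, 0, 0, 0, -4], [-1.0, 0.035, 0, 0, 0, -4], [-1.0, 0.035, 0, 0, 0, -4], [-1.0, 0.035, 0, 0, 0, -4], [-1.0, 0.035, 0, 0, 0, -4]]

```text
t: 6.07
tool_pos: [0.4395, 0.3003, 0.1773]
eef_rot: [3.14, -0.004, 1.314]
ft_force: [-2.1, 4.7, 12.2]
gripper_width: 0.0309
grasp_force: 53.0
```

>>> servo_tool:
  moves:
    - [[-1.0, 0.035, 0, 0, 0, -4], [-1.0, 0.035, 0, 0, 0, -4], [-1.0, 0.035, 0, 0, 0, -4], [-1.0, 0.035, 0, 0, 0, -4], [-1.0, 0.035, 0, 0, 0, -4]]

```text
t: 6.48
tool_pos: [0.4354, 0.2503, 0.1773]
eef_rot: [3.139, -0.002, 1.663]
ft_force: [-4.3, 4.8, 16.4]
gripper_width: 0.0308
grasp_force: 54.4
```

>>> servo_tool:
  moves:
    - [[-1.0, 0.035, -0.05, 0, 0, -4], [-1.0, 0.035, -0.05, 0, 0, -4], [-1.0, 0.035, 0, 0, 0, -4], [-1.0, 0.035, 0, 0, 0, -4], [-1.0, 0.035, 0, 0, 0, -4]]

```text
t: 6.9
tool_pos: [0.4487, 0.2017, 0.1775]
eef_rot: [3.139, -0.0, 2.012]
ft_force: [2.2, 7.1, -3.7]
gripper_width: 0.0306
grasp_force: 52.6
```

>>> servo_tool:
  moves:
    - [[-1.0, 0.035, 0, 0, 0, -4], [-1.0, 0.035, 0, 0, 0, -4], [-1.0, 0.035, 0, 0, 0, -4], [-0.75, 0.02, 0, 0, 0, -3], [-0.5, 0.01, 0, 0, 0, -2]]

```text
t: 7.32
tool_pos: [0.4726, 0.1663, 0.1774]
eef_rot: [3.139, 0.001, 2.307]
ft_force: [-0.1, 8.3, -1.5]
gripper_width: 0.0307
grasp_force: 53.2
```

>>> servo_tool:
  moves:
    - [[0, 0, 0, 0, 0, 0], [0, 0, 0, 0, 0, 0], [0, 0, 0, 0, 0, 0], [0, 0, 0, 0, 0, 0], [0, 0, 0, 0, 0, 0]]

```text
t: 7.73
tool_pos: [0.4722, 0.1668, 0.1774]
eef_rot: [3.14, 0.001, 2.305]
ft_force: [-0.2, 6.3, -0.7]
gripper_width: 0.0305
grasp_force: 52.7
```

```bash
python3 - <<'E'
from h import *
a=cap('top');b=cap('wrist');s=arm.sense();print(s['tool_pos'],s['eef_rot'],s['ft_force'],s['gripper_width'],s['grasp_force'],abs(s['qvel']).max())
v=s['tool_pos'][:2]-[.5795,.2618];print(np.hypot(*v),np.arctan2(v[1],v[0])%6.283-2.2)
A=cv2.resize(np.asarray(a['frame'])[130:260,200:330],(400,400));B=cv2.resize(np.asarray(b['frame']),(400,250));B=np.vstack([B,np.zeros((150,400,3),np.uint8)])
cv2.imwrite('pics/e.png',np.hstack([A,B])[:,:,::-1])
E
```

```text
[0.47217815 0.16677411 0.17742456] [3.13953559e+00 6.37410994e-04 2.30484391e+00] [ 1.09942071  7.19371135 -1.05110928] 0.030579916176136212 52.72198159153049 0.0017818310675338537
0.14334537994278743 1.666113669206097
```

View pics/e.png

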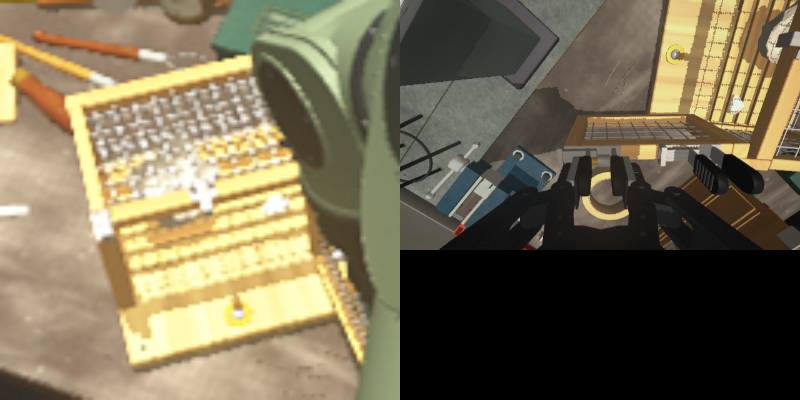

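The gate is open to about 1.67 rad and held still. The top view shows the front clear, and the wrist view shows the gate square to the sill with the slide catch still drawn.

```bash
python3 -c "
from cell import arm
print(arm.job_done())"
```

```text
the job is handed in; nothing more can be done
None
```

The job is handed in: the slide catch was drawn first, then the spring catch squeezed, and the gate is held still at about 1.67 rad, a little past square. The casts and bench items were not touched.

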